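# Make up two box lots for the sale

### The arm

A 6-joint arm with a two-finger parallel gripper is mounted at the origin on the work surface. World frame = base frame: x ahead of the robot, y to its left, z up, the work surface at z = 0. Lengths are in mm, angles in rad, forces in N, time in s.
With the tool pointing down it reaches from about 350 to 875 mm from the base axis. Payload 4.2 kg.
Tool frame: the origin (TCP) lies at the very end of the fingers, on their centre line; the grasp point (between the pads) lies 19 mm behind it; z points along the fingers, x is the direction in which the jaws open and shut, and the axes are right-handed (so a half turn about z gives the same grasp; the last joint's range is limited). The gripper opens to 87 mm and grips with 3 to 60 N. Pads are 19 mm wide; open, the fingers measure 117 mm over their backs; the gripper's body (75 mm by 190 mm) begins 51 mm behind the grasp point.
Start: joints at [1.571, 0.385, 0.008, 0, -1.194, -0.259], TCP at [159.919, 604.173, 222.55] pointing down, gripper open.
Joint ranges: [-3.14, 3.14], [-1.21, 2.06], [-1.07, 1.41], [-3.16, 2.05], [-2.99, -0.16], [-3.1, 3.1]. Speed limits (rad/s): [2.79, 2.79, 3.14, 3.14, 3.14, 3.14].

### API

Orientations are given as a unit quaternion [x, y, z, w].
In Python, from plant import * gives the robot as it stands.
- The arm moves only by the tool move_arm, never from a script. Its argument "plan" is a list of rows, each a list of 2 entries, a list of its own where there are three numbers: the shift along the world's x, y, z in m, then the turn, a rotation vector about the world's x, y, z in degrees. In form: [[[tx, ty, tz], [wx, wy, wz]], ...]. A call has 1 to 5 rows; each row shifts and turns the pose as measured when the row begins; what a row does not reach is not made up. A row lasts 1/8 s, in which the tool goes at most 62.5 mm and 10.7 degrees, less where a joint would pass 70% of its speed; a pose out of reach is approached as far as the arm can. A call with a gripper value outside its range is refused whole. "grip" is the opening, from 0 (shut) to 1 (fully open), set as the call begins (left out, the last holds). The fingers move at their own pace and stop on an object; the grip force is fixed at half the most. Time passes only in rows, so rows that do not move let the fingers close. It gives the time, the measured TCP pose, the force and the opening at its end, in the units of the state.
- get_obs(): the state, without advancing time (a new reading comes with each control period).
- capture(name): name is "side" or "top" or "wrist"; returns the picture (384x512x3 uint8, red, green, blue); there is no depth.
- camera_info(name): a dict with "mtx" (3x3 intrinsics, pixels), "rvec" (rotation vector, rad) and "tvec" (3), from world to camera coordinates, as OpenCV has them. Camera axes: x right, y down, z forward; pixel columns grow to the right and rows downward; lengths in mm; the calibration is good to about 2 mm. The wrist camera is an equidistant fisheye: a pixel r from the principal point sees the ray r / f radians off the axis. A picture is of the moment at which its call begins: read the wrist's pose just before it. camera_info takes no time and is no camera call; for the wrist camera it gives the pose at the moment of the call.
- job_done(): hands the job in, once; it reports no verdict.
The state is a dict: "time": time; "joint_positions": joint angles; "dq": joint speeds; "joint_torque": joint torques, N m; "tcp_pos": TCP position; "tcp_rot": TCP orientation; "wrist_force": force on the tool from outside, world axes, zero at the start; "ft_torque": the same for the moment, N m; "grip_width": finger opening in mm.
Only numpy, scipy, OpenCV 4.12 (cv2) and the standard library are available. Lean on these libraries where they do the work, as an engineer would, in place of code of your own. Each camera call takes 0.05 s, during which the arm holds its last target.

### The job

Make up two lots for the sale: the pantry lot, both lidded preserving jars and the square tin caddy, goes into the cardboard flat, and the table lot, the drinking glass and the pepper mill, goes into the woven basket. Stand every piece upright on the bottom of a cell of its own, set down gently and never dropped or knocked over, and leave the mug and the candlestick standing where they are.

Things in the scene. Friction and masses are not known exactly. Their poses are not given: they have to be found in the camera images.
- jar_tall_mid (a point): The tall preserving jar: clear glass cylinder 64 mm across with a white plastic screw lid (60 mm across, top 16 mm), 114 mm tall in all, straight glass up to 90 mm, about 300 g, lid screwed on and never coming off. Origin at its centre, half-way up (57 mm above its underside); z is up when it stands. Grip its upper half, to keep the fingers above the container walls.
- jar_short_mid (a point): The short preserving jar: clear glass cylinder 66 mm across with a brass-coloured metal screw lid (61 mm across, top 17 mm), 94 mm tall in all, straight glass up to 70 mm, about 250 g, lid fixed. Origin at its centre, half-way up (47 mm above its underside); z is up when it stands. Grip its upper half, to keep the fingers above the container walls.
- caddy_mid (a point): The square tin caddy: plain bright steel box 60 x 60 mm, 98 mm tall, lid shut and fixed, about 200 g. Origin at its centre, half-way up (49 mm above its underside); z is up when it stands. x and y are square to its flat sides. Grip its upper half, to keep the fingers above the container walls.
- glass_mid (a point): The drinking glass: clear open tumbler, 66 mm across at the rim narrowing to 58 mm at the foot, 104 mm tall, wall 4 mm, empty, about 220 g. Origin at its centre, half-way up (52 mm above its underside); z is up when it stands. Stands mouth up. Grip its upper half, to keep the fingers above the container walls.
- mill_mid (a point): The pepper mill: turned dark wood, 114 mm tall with a small steel nut on top; foot 52 mm across up to 24 mm, straight body 44 mm across from 34 to 78 mm, head 51 mm across above 80 mm; about 200 g. Origin at its centre, half-way up (57 mm above its underside); z is up when it stands. Grip its upper half, to keep the fingers above the container walls.
- flat: The shallow light-brown cardboard flat, 102 mm (its x) by 276 mm (its y), walls 40 mm high and 5 mm thick, floor 5 mm thick. Two card partitions (32 mm high, 4 mm thick) divide it into three equal cells in a row along its y, each 92 mm (x) by 86 mm (y) inside, centred at y = -90, 0 and +90 mm, x = 0. Origin at the centre of its underside on the table, z up. Empty at the start; it is held fast and does not move.
- basket: The shallow woven wood-splint basket with dark leather ears, 108 mm (its x) by 206 mm (its y), walls 40 mm high and 8 mm thick (rim 2 mm wider), floor 5 mm thick. One thin wooden divider (6 mm thick, top 36 mm above the table) splits it into two equal cells along its y, each 92 x 92 mm inside, centred at y = -49 and +49 mm, x = 0. Origin at the centre of its underside on the table, z up. Empty at the start; it is held fast and does not move.
- mug: The black mug, to be left where it is: 72 mm across, 92 mm tall, with a handle on its +y side reaching 72 mm from its middle. Origin at the centre of its underside. Loose on the table among the stock.
- candlestick: The brass candlestick, to be left where it is: round foot 70 mm across, thin stem, 110 mm tall. Origin at the centre of its underside. Loose on the table among the stock.

How it is judged:
By the outcome, as a careful person would: the job done as asked, in the order asked, and still so for the second after the job is handed in, with the robot touching nothing.
It also fails if it takes over 112 s, if anything falls off the work surface, if the arm or the gripper's body presses on something with over 40 N, if the wrist force passes 120 N, or if a joint passes its speed limit or range.

## Working session

There is one attempt and no reset: what is moved stays moved. The work goes in short steps, Python scripts to look and compute and a tool call to move; the robot and the scene stay as the last step left them, time stands still between calls to the robot, and variables do not carry over. Pictures are saved under pics/ and viewed, and the job is handed in when it is done.

Besides the shell and the picture viewer there is one more tool, called as a command line: name --argument value ..., lists and objects as JSON in quotes. move_arm: Moves the arm, as the interface text tells. Its arguments: {"type":"object","properties":{"plan":{"type":"array","items":{"type":"array"}},"grip":{"type":"number"}},"required":["plan"]}

```bash
ls; mkdir -p pics; python3 - <<'E'
from plant import *
import cv2
print(get_obs())
for n in ["side","top","wrist"]:
    print(n,camera_info(n))
    cv2.imwrite(f"pics/a_{n}.png",capture(n)[:,:,::-1])
E
```

```text
pics
{'time': 0.0, 'joint_positions': array([ 1.57058298e+00,  3.85571265e-01,  6.63573755e-03, -5.19249879e-04,
       -1.19398881e+00, -2.58595522e-01]), 'dq': array([-0.00052569,  0.00094492, -0.00100536, -0.00038637, -0.00155302,
        0.00142911]), 'joint_torque': array([ 1.53171575e-03, -3.90661955e+01,  1.87407500e+01,  4.21969727e+00,
        1.09793327e-02, -2.01165622e-04]), 'tcp_pos': array([159.7807933 , 603.61256002, 221.45159327]), 'tcp_rot': array([-6.09870747e-01,  7.92500146e-01, -6.95796641e-04, -8.40357829e-04]), 'wrist_force': array([-0.90927849,  0.179286  ,  0.41422557]), 'ft_torque': array([ 0.06587153, -0.01184312,  0.01988147]), 'grip_width': 87.16426658971423}
side {'mtx': array([[495.54534482,   0.        , 258.24326184],
       [  0.        , 495.54534482, 188.65358422],
       [  0.        ,   0.        ,   1.        ]]), 'rvec': array([ 2.42583159, -0.08192746,  0.04861324]), 'tvec': array([-490.31562851,   54.8862637 , 1216.24056012])}
top {'mtx': array([[408.77214582,   0.        , 258.6818464 ],
       [  0.        , 408.77214582, 191.48704062],
       [  0.        ,   0.        ,   1.        ]]), 'rvec': array([ 2.13770517, -2.18592979,  0.18424908]), 'tvec': array([ -6.18310117, 515.11674864, 844.16225627])}
wrist {'mtx': array([[297.31863964,   0.        , 257.66236793],
       [  0.        , 297.31863964, 194.548914  ],
       [  0.        ,   0.        ,   1.        ]]), 'rvec': array([-1.79207112,  2.32955867,  0.34884049]), 'tvec': array([623.7436975 , -36.13921911, 390.99089814])}
```

View pics/a_side.png

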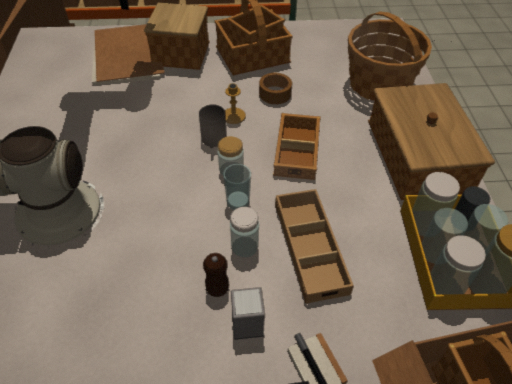

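View pics/a_top.png

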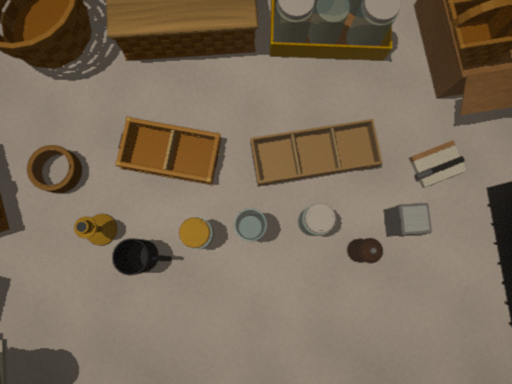

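View pics/a_wrist.png

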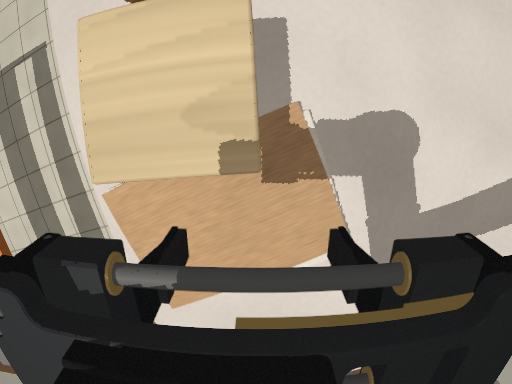

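```bash
cat > h.py <<'E'
import numpy as np, cv2
from plant import *
def cam(n):
    c=camera_info(n); R=cv2.Rodrigues(np.array(c['rvec']))[0]; return c['mtx'],R,np.array(c['tvec'])
def ray(n,u,v,C=None):
    K,R,t=C or cam(n)
    a=np.array([(u-K[0,2])/K[0,0],(v-K[1,2])/K[1,1]])
    if n=='wrist':
        r=np.hypot(*a); d=np.array([a[0]*np.sin(r)/max(r,1e-9),a[1]*np.sin(r)/max(r,1e-9),np.cos(r)])
    else: d=np.array([a[0],a[1],1])
    return -R.T@t, R.T@d
def plane(n,u,v,z,C=None):
    o,d=ray(n,u,v,C); return (o+d*(z-o[2])/d[2]).round(1)
def proj(n,p,C=None):
    K,R,t=C or cam(n); c=R@np.array(p,float)+t
    if n=='wrist':
        r=np.hypot(c[0],c[1]); th=np.arctan2(r,c[2]); return np.array([K[0,2]+K[0,0]*th*c[0]/r,K[1,2]+K[1,1]*th*c[1]/r])
    return np.array([K[0,0]*c[0]/c[2]+K[0,2],K[1,1]*c[1]/c[2]+K[1,2]])
E
python3 - <<'E'
from h import *
for n,(x0,y0,w,h) in {'top':(70,110,200,150),'side':(180,70,180,135)}.items():
    im=cv2.imread(f'pics/a_{n}.png'); cv2.imwrite(f'pics/z_{n}.png',cv2.resize(im[y0:y0+h,x0:x0+w],(800,600),interpolation=cv2.INTER_CUBIC))
im=cv2.imread('pics/a_top.png'); cv2.imwrite('pics/z_top2.png',cv2.resize(im[110:260,240:440],(800,600),interpolation=cv2.INTER_CUBIC))
im=cv2.imread('pics/a_side.png'); cv2.imwrite('pics/z_side2.png',cv2.resize(im[180:345,180:400],(800,600),interpolation=cv2.INTER_CUBIC))
for n in('top','side'): print(-cam(n)[1].T@cam(n)[2], proj(n,[0,0,0]),proj(n,[160,604,222]))
E
```

```text
[391.68842262   9.57202821 908.00989325] [255.687778   440.92413299] [-136.64314472  411.24660181]
[ 421.91587676 -788.3982479   960.76959425] [ 58.46894484 211.01645664] [131.46379415  -0.15276275]
```

View pics/z_top.png

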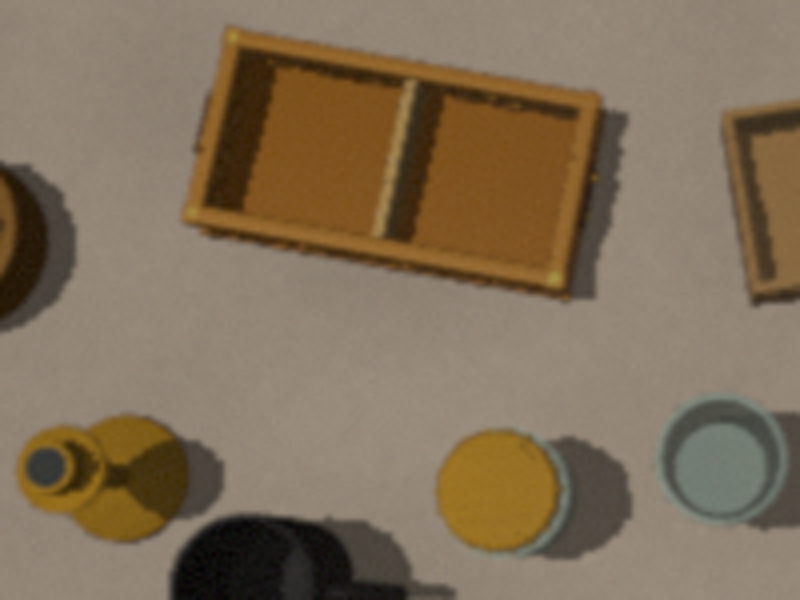

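View pics/z_top2.png

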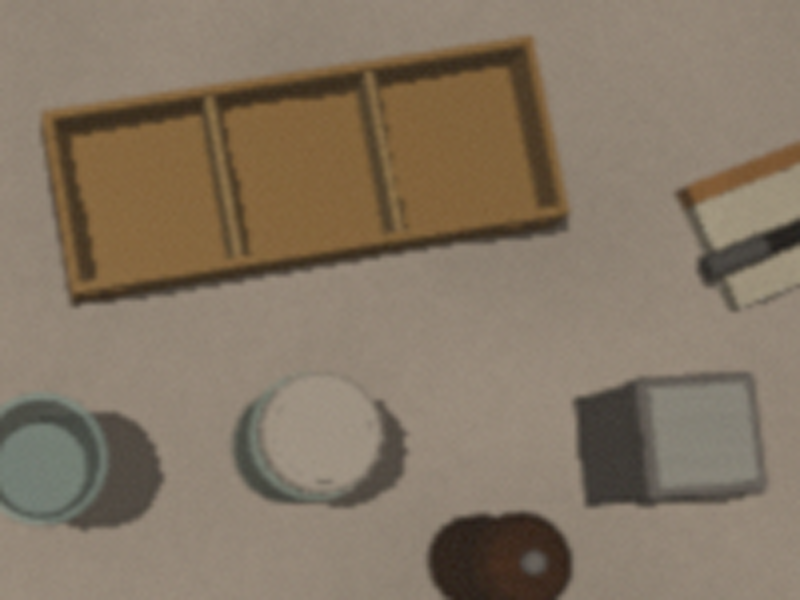

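View pics/z_side.png

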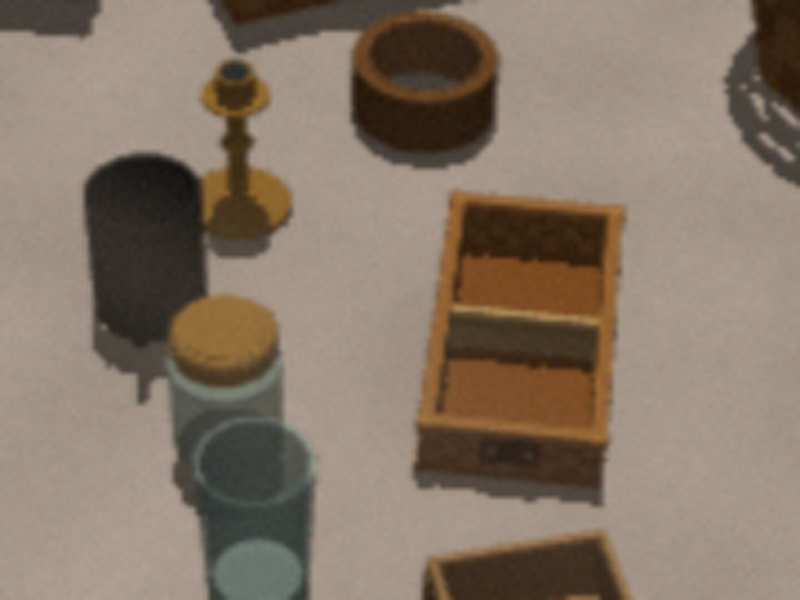

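View pics/z_side2.png

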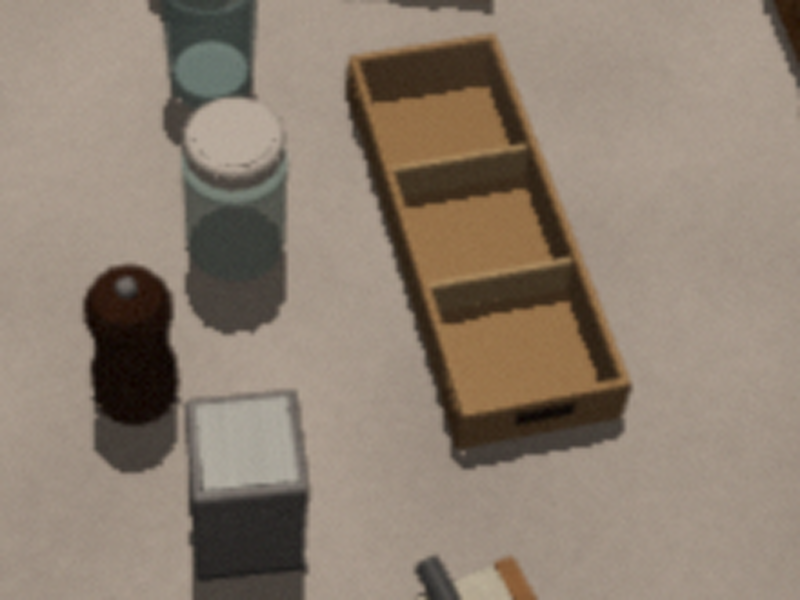

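```bash
python3 - <<'E'
from h import *
def P(c,u,v,z):
    n,x0,y0,s={'t':('top',70,110,4),'t2':('top',240,110,4),'s':('side',180,70,800/180),'s2':('side',180,180,800/220)}[c]
    return plane(n,x0+(u+.5)/s-.5,y0+(v+.5)/s-.5,z)[:2]
for k,l in {'short':[('t',498,491,94),('s',224,330,94)],'glass':[('t',722,459,104),('s',254,462,104),('t2',42,459,104)],
 'tall':[('t2',320,435,114),('s2',235,135,114)],'caddy':[('t2',638,380,98),('t2',752,374,98),('t2',764,488,98),('t2',650,498,98),('s2',190,400,98),('s2',298,395,98),('s2',307,485,98),('s2',192,495,98)],
 'mill':[('t2',535,562,114),('s2',125,287,114)],
 'flat':[('t2',43,113,40),('t2',530,38,40),('t2',568,213,40),('t2',73,297,40),('s2',350,60,40),('s2',493,37,40),('s2',630,385,40),('s2',457,417,40)],
 'flatfloor':[('t2',225,175,32),('t2',382,150,32)],
 'basket':[('t',228,28,40),('t',603,95,40),('t',565,288,40),('t',184,220,40),('s',452,193,40),('s',624,208,40),('s',604,440,40),('s',419,425,40)],
 'bdiv':[('t',410,80,36),('t',380,237,36)],
 'candle':[('t',128,478,3),('t',46,467,110)],'mug':[('t',240,585,92)],'mughandle':[('t',450,591,46)]}.items():
    print(k,*[P(*a) for a in l])
E
```

```text
short [427.8 113.6] [427.6 114.1]
glass [440.4   2.8] [439.9   2.5] [440.4   2.8]
tall [ 448.5 -133. ] [ 450.2 -134.2]
caddy [ 473.7 -297.8] [ 475.5 -356.1] [ 418.2 -357.4] [ 414.6 -299.5] [ 416.9 -300.1] [ 475.1 -300.9] [ 475.8 -353.9] [ 415.8 -355.6]
mill [ 384.6 -234.8] [ 383.7 -236.5]
flat [633.   -2.3] [ 671.3 -273.2] [ 572.  -287.9] [530.9 -16.2] [532.8 -18.7] [631.4  -4.4] [ 671.5 -274.1] [ 568.4 -288.2]
flatfloor [ 598.5 -101.7] [ 611.1 -189.3]
basket [685.2 266.7] [644.2  63. ] [537.8  84.5] [578.8 287.9] [577.6 287.5] [685.4 266.8] [642.7  66.7] [537.6  84.9]
bdiv [655.5 168.5] [568.3 184.2]
candle [443.5 326.5] [443.6 328.3]
mug [385.  239.6]
mughandle [378.9 144.7]
```

move_arm --plan '[[[0.05, -0.03, 0.005], [0, 0, -10]], [[0.05, -0.03, 0.005], [0, 0, -10]], [[0.045, -0.04, 0], [0, 0, -10]], [[0.04, -0.045, 0], [0, 0, -10]], [[0.03, -0.05, 0], [0, 0, -10]]]' --grip 1

```text
time: 0.78
tcp_pos: [377.4, 405.5, 228.8]
tcp_rot: [-0.208, 0.978, -0.001, -0.002]
wrist_force: [0.7, -0.1, 0.9]
grip_width: 87.0
```

move_arm --plan '[[[0.014, -0.06, 0], [0, 0, -8]], [[0.014, -0.06, 0], [0, 0, -8]], [[0.014, -0.06, 0], [0, 0, -8]], [[0.014, -0.06, 0], [0, 0, 0]], [[0.014, -0.06, 0], [0, 0, 0]]]'

```text
time: 1.4
tcp_pos: [447.6, 100.9, 227.8]
tcp_rot: [0.008, 1.0, -0.001, -0.003]
wrist_force: [1.1, 0.0, -0.3]
grip_width: 87.1
```

move_arm --plan '[[[0, -0.06, 0], [0, 0, 0]], [[0, -0.06, 0], [0, 0, 0]], [[0, -0.06, 0], [0, 0, 0]], [[0, -0.05, 0], [0, 0, 0]], [[0, 0, 0], [0, 0, 0]]]'

```text
time: 2.02
tcp_pos: [445.7, -139.7, 227.4]
tcp_rot: [0.011, 1.0, -0.001, -0.003]
wrist_force: [1.3, 0.0, -0.2]
grip_width: 87.0
```

move_arm --plan '[[[0.004, 0.006, 0], [0, 0, 1]], [[0, 0, -0.045], [0, 0, 0]], [[0, 0, -0.045], [0, 0, 0]], [[0, 0, -0.04], [0, 0, 0]], [[0, 0, -0.02], [0, 0, 0]]]'

```text
time: 2.65
tcp_pos: [453.3, -127.2, 75.9]
tcp_rot: [-0.004, 1.0, -0.001, 0.002]
wrist_force: [0.8, 0.6, 0.6]
grip_width: 87.2
```

```bash
python3 - <<'E'
from h import *
for i in range(3): print(get_obs()['tcp_pos'])
im=capture('wrist'); cv2.imwrite('pics/b.png',im[:,:,::-1])
for i in range(3): print(get_obs()['tcp_pos'],get_obs()['dq'].round(3))
c=camera_info('wrist');print(c)
E
```

```text
[ 453.33004743 -127.17249576   75.93216331]
[ 453.33004743 -127.17249576   75.93216331]
[ 453.33004743 -127.17249576   75.93216331]
[ 452.11250753 -127.00848762   74.13063096] [-0.009 -0.036  0.03   0.002 -0.099  0.001]
[ 452.11250753 -127.00848762   74.13063096] [-0.009 -0.036  0.03   0.002 -0.099  0.001]
[ 452.11250753 -127.00848762   74.13063096] [-0.009 -0.036  0.03   0.002 -0.099  0.001]
{'mtx': array([[297.31863964,   0.        , 257.66236793],
       [  0.        , 297.31863964, 194.548914  ],
       [  0.        ,   0.        ,   1.        ]]), 'rvec': array([-0.01245401,  3.10608647,  0.46583106]), 'tvec': array([450.59138422, 133.25685703, 288.08945609])}
```

View pics/b.png

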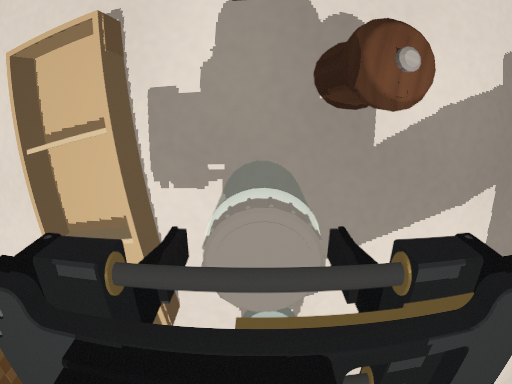

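move_arm --plan '[[[-0.003, -0.006, -0.008], [0, 0, 0]], [[0, 0, -0.008], [0, 0, 0]], [[0, 0, 0], [0, 0, 0]]]'

```text
time: 3.08
tcp_pos: [450.7, -131.1, 58.4]
tcp_rot: [-0.007, 1.0, -0.001, 0.001]
wrist_force: [0.1, -0.1, 1.2]
grip_width: 87.1
```

move_arm --plan '[[[-0.001, -0.002, 0], [0, 0, 0]], [[0, 0, 0], [0, 0, 0]], [[0, 0, 0], [0, 0, 0]], [[0, 0, 0], [0, 0, 0]], [[0, 0, 0], [0, 0, 0]]]' --grip 0

```text
time: 3.7
tcp_pos: [450.8, -133.4, 60.0]
tcp_rot: [-0.007, 1.0, -0.001, 0.003]
wrist_force: [-0.2, 0.3, -0.5]
grip_width: 63.5
```

move_arm --plan '[[[0, 0, 0.02], [0, 0, 0]], [[0, 0, 0.03], [0, 0, 0]], [[0, 0, 0.03], [0, 0, 0]], [[0.02, 0.011, 0.01], [0, 0, 0]], [[0.03, 0.016, 0], [0, 0, 4]]]'

```text
time: 4.32
tcp_pos: [495.2, -106.2, 149.5]
tcp_rot: [-0.04, 0.999, 0.0, -0.002]
wrist_force: [1.1, 0.2, -3.9]
grip_width: 63.4
```

move_arm --plan '[[[0.03, 0.018, 0], [0, 0, 4]], [[0.025, 0.014, 0], [0, 0, 0]], [[0.015, 0.006, 0], [0, 0, 0]], [[0, 0, 0], [0, 0, 0]], [[0, 0, 0], [0, 0, 0]]]'

```text
time: 4.95
tcp_pos: [564.3, -66.4, 145.7]
tcp_rot: [-0.076, 0.997, 0.001, -0.007]
wrist_force: [-0.2, -0.3, -1.9]
grip_width: 63.6
```

move_arm --plan '[[[0.024, 0.01, -0.01], [0, 0, 0]], [[0, 0, 0], [0, 0, 0]], [[0, 0, 0], [0, 0, 0]]]'

```text
time: 5.32
tcp_pos: [585.6, -58.0, 135.7]
tcp_rot: [-0.074, 0.997, 0.001, -0.008]
wrist_force: [-0.1, 0.1, -3.2]
grip_width: 63.8
```

```bash
python3 - <<'E'
from h import *
o=get_obs();print(o['tcp_pos'],o['tcp_rot'],o['wrist_force'])
for n in('side','wrist'):
    im=capture(n)[:,:,::-1]
    cv2.imwrite(f'pics/c_{n}.png',im)
for n in ('side',): print(proj(n,[589,-56,40]))
E
```

```text
[585.62243212 -58.00574716 135.6548165 ] [-0.07436131  0.99719608  0.00123133 -0.00829843] [-0.11521394  0.07058854 -3.15539946]
[300.82268719 206.96935411]
```

View pics/c_side.png

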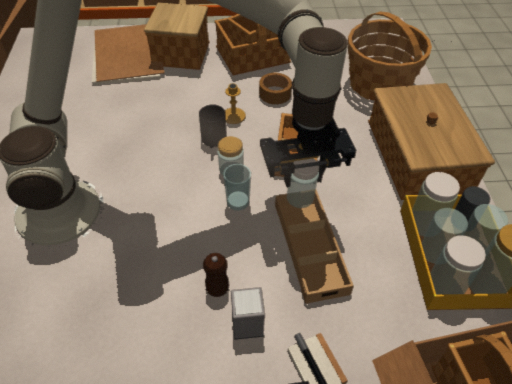

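View pics/c_wrist.png

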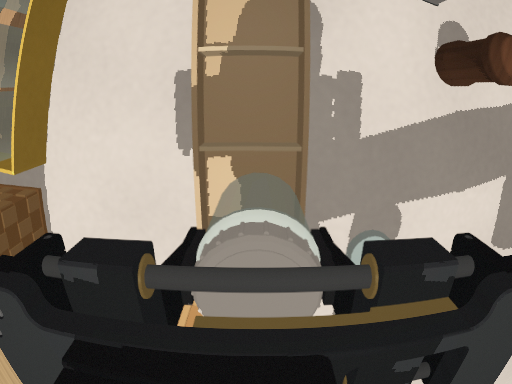

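move_arm --plan '[[[0.003, 0.002, -0.02], [0, -0.9, 0]], [[0, 0, -0.02], [0, 0, 0]], [[0, 0, -0.01], [0, 0, 0]], [[0, 0, 0], [0, 0, 0]], [[0, 0, 0], [0, 0, 0]]]'

```text
time: 6.05
tcp_pos: [588.7, -56.9, 87.7]
tcp_rot: [-0.074, 0.997, 0.001, 0.002]
wrist_force: [0.5, -0.5, -3.5]
grip_width: 63.6
```

move_arm --plan '[[[0, 0.001, -0.01], [0, 0, 0]], [[0, 0, -0.005], [0, 0, 0]], [[0, 0, -0.003], [0, 0, 0]], [[0, 0, 0], [0, 0, 0]]]'

```text
time: 6.55
tcp_pos: [589.4, -55.8, 69.7]
tcp_rot: [-0.074, 0.997, 0.001, 0.003]
wrist_force: [0.3, -0.2, -3.0]
grip_width: 63.5
```

move_arm --plan '[[[0, 0, -0.002], [0, 0, 0]], [[0, 0, -0.001], [0, 0, 0]], [[0, 0, -0.001], [0, 0, 0]]]'

```text
time: 6.92
tcp_pos: [589.8, -55.7, 65.8]
tcp_rot: [-0.074, 0.997, 0.001, 0.004]
wrist_force: [1.1, 0.9, -2.8]
grip_width: 63.6
```

move_arm --plan '[[[0, 0, -0.001], [0, -0.1, 0]], [[0, 0, -0.001], [0, 0.3, 0]], [[0, 0, 0], [0, 0, 0]]]'

```text
time: 7.3
tcp_pos: [590.3, -55.6, 65.1]
tcp_rot: [-0.074, 0.997, 0.001, 0.003]
wrist_force: [-0.5, -0.1, -2.9]
grip_width: 63.4
```

move_arm --plan '[[[0, 0, -0.0015], [0, 0.2, 0]], [[0, 0, -0.001], [0, 0, 0]]]'

```text
time: 7.55
tcp_pos: [590.4, -55.7, 65.1]
tcp_rot: [-0.075, 0.997, 0.0, 0.001]
wrist_force: [-3.5, 0.4, 4.3]
grip_width: 63.6
```

move_arm --plan '[[[0, 0, 0], [0, 0, 0]], [[0, 0, 0], [0, 0, 0]], [[0, 0, 0], [0, 0, 0]], [[0, 0, 0.02], [0, 0, 0]], [[0, 0, 0.03], [0, 0, 0]]]' --grip 1

```text
time: 8.18
tcp_pos: [590.2, -56.0, 113.4]
tcp_rot: [-0.075, 0.997, 0.0, -0.0]
wrist_force: [-0.2, 0.6, 0.9]
grip_width: 86.6
```

move_arm --plan '[[[0, 0, 0.05], [0, 0, 0]], [[0, 0.01, 0.03], [0, 0, 0]], [[-0.04, 0.04, 0], [0, 0, -4]], [[-0.04, 0.04, 0], [0, 0, -4]], [[-0.04, 0.04, 0], [0, 0, 0]]]'

```text
time: 8.8
tcp_pos: [471.8, 75.2, 197.7]
tcp_rot: [0.0, 1.0, 0.001, 0.004]
wrist_force: [-0.6, 0.9, 0.6]
grip_width: 87.1
```

move_arm --plan '[[[-0.03, 0.03, 0], [0, 0, 0]], [[-0.01, 0.01, 0], [0, 0, 0]], [[0, 0, 0], [0, 0, 0]], [[0, 0, 0], [0, 0, 0]]]'

```text
time: 9.3
tcp_pos: [430.0, 117.7, 198.5]
tcp_rot: [-0.002, 1.0, 0.001, 0.005]
wrist_force: [-0.5, 0.0, -0.1]
grip_width: 86.8
```

```bash
python3 - <<'E'
from h import *
o=get_obs();print(o['tcp_pos'],o['tcp_rot'],o['wrist_force'])
for n in('side','wrist'):
    im=capture(n)[:,:,::-1]
    cv2.imwrite(f'pics/d_{n}.png',im)
E
```

```text
[430.00800782 117.67194247 198.49020628] [-0.00208647  0.99998417  0.00129381  0.00506202] [-0.45741128  0.04899005 -0.06702527]
```

View pics/d_side.png

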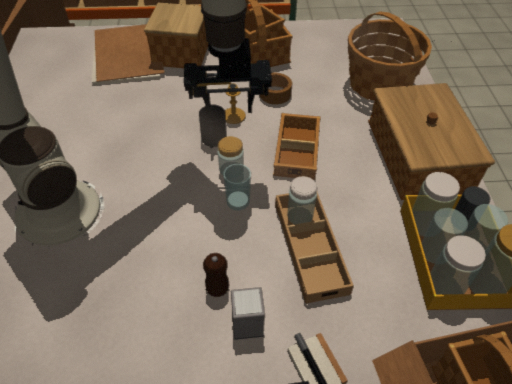

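View pics/d_wrist.png

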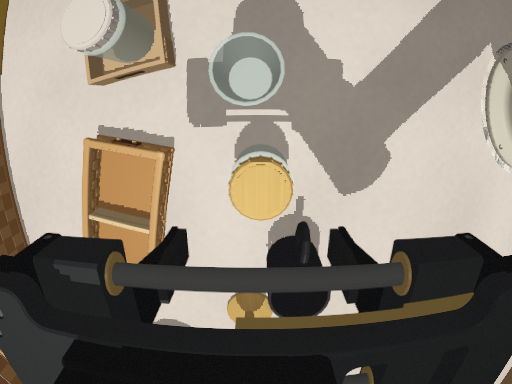

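```bash
python3 - <<'E'
from h import *
print(get_obs()['tcp_pos'])
C=cam('wrist'); print(-C[1].T@C[2])
for n,u,v,z in [('short',261,189,94),('glass',246,69,104),('mughandle',305,226,60),('mughandle',305,226,46),('mugnear',290,237,92)]: print(n,plane('wrist',u,v,z,C))
print(plane('top',135,256,92), plane('top',182,259,46),plane('top',115,256,92))
E
```

```text
[430.04657215 117.42192985 198.32733987]
[428.15769382  35.49431249 360.43838905]
short [427.5 112.9  94. ]
glass [440.6   4.3 104. ]
mughandle [378.4 165.   60. ]
mughandle [376.1 171.1  46. ]
mugnear [398.1 163.2  92. ]
[384.5 229.2  92. ] [375.5 144.9  46. ] [385.4 268.   92. ]
```

move_arm --plan '[[[-0.002, -0.004, -0.02], [0, 0.4, 0]], [[0, 0, -0.04], [0, 0, 0]], [[0, 0, -0.035], [0, 0, 0]], [[0, 0, -0.02], [0, 0, 0]], [[0, 0, 0], [0, 0, 0]]]'

```text
time: 10.02
tcp_pos: [431.8, 110.5, 80.1]
tcp_rot: [0.002, 1.0, 0.001, 0.002]
wrist_force: [-0.1, -1.0, 1.2]
grip_width: 87.2
```

move_arm --plan '[[[-0.003, 0.002, -0.015], [0, 0.1, 0]], [[0, 0, -0.01], [0, 0, 0]], [[0, 0, -0.005], [0, 0, 0]], [[0, 0, 0], [0, 0, 0]]]'

```text
time: 10.52
tcp_pos: [432.4, 113.0, 51.6]
tcp_rot: [0.003, 1.0, 0.002, 0.004]
wrist_force: [-0.0, 0.8, 0.3]
grip_width: 86.9
```

move_arm --plan '[[[-0.004, 0, -0.003], [0, 0.4, 0]], [[-0.001, 0, 0], [0, 0, 0]], [[0, 0, 0], [0, 0, 0]]]'

```text
time: 10.9
tcp_pos: [427.7, 113.4, 49.4]
tcp_rot: [0.003, 1.0, 0.003, 0.001]
wrist_force: [-0.2, 0.2, 0.6]
grip_width: 87.0
```

move_arm --plan '[[[0, 0, -0.002], [0, 0, 0]], [[0, 0, 0], [0, 0, 0]]]'

```text
time: 11.15
tcp_pos: [427.8, 113.5, 47.5]
tcp_rot: [0.003, 1.0, 0.003, 0.001]
wrist_force: [1.1, 0.3, 0.2]
grip_width: 87.1
```

move_arm --plan '[[[0, 0, 0], [0, 0, 0]], [[0, 0, 0], [0, 0, 0]], [[0, 0, 0], [0, 0, 0]], [[0, 0, 0], [0, 0, 0]], [[0, 0, 0], [0, 0, 0]]]' --grip 0

```text
time: 11.78
tcp_pos: [428.2, 113.7, 47.6]
tcp_rot: [0.003, 1.0, 0.003, 0.002]
wrist_force: [0.3, -0.1, 0.2]
grip_width: 66.0
```

move_arm --plan '[[[0, 0, 0.02], [0, 0, 0]], [[0, 0, 0.035], [0, 0, 0]], [[0, 0, 0.04], [0, 0, 0]], [[0, 0, 0.035], [0, 0, 0]], [[0.01, -0.015, 0.01], [0, 0, 0]]]'

```text
time: 12.4
tcp_pos: [432.6, 96.3, 187.3]
tcp_rot: [0.003, 1.0, 0.001, -0.004]
wrist_force: [-0.1, -0.6, -3.4]
grip_width: 65.4
```

move_arm --plan '[[[0.03, -0.045, 0], [0, 0, 4]], [[0.03, -0.045, 0], [0, 0, 4]], [[0.03, -0.045, 0], [0, 0, 0]], [[0.03, -0.045, 0], [0, 0, 0]], [[0.01, -0.02, 0], [0, 0, 0]]]'

```text
time: 13.02
tcp_pos: [562.4, -108.7, 183.9]
tcp_rot: [-0.07, 0.998, 0.003, -0.008]
wrist_force: [0.0, 0.4, -3.2]
grip_width: 65.3
```

move_arm --plan '[[[0, 0, 0], [0, 0, 0]], [[0, 0, 0], [0, 0, 0]]]'

```text
time: 13.28
tcp_pos: [560.8, -109.6, 181.1]
tcp_rot: [-0.068, 0.998, 0.003, -0.01]
wrist_force: [0.1, 0.2, -4.0]
grip_width: 65.7
```

move_arm --plan '[[[0.02, -0.018, 0], [0, -0.9, 0]], [[0.02, -0.018, 0], [0, 0, 0]], [[0, 0, 0], [0, 0, 0]], [[0, 0, 0], [0, 0, 0]]]'

```text
time: 13.78
tcp_pos: [598.7, -141.4, 180.1]
tcp_rot: [-0.071, 0.997, 0.004, -0.004]
wrist_force: [-0.1, 0.6, -3.5]
grip_width: 65.0
```

move_arm --plan '[[[0.003, -0.004, -0.01], [-0.4, -0.5, 0]], [[0, 0, -0.03], [0, 0, 0]], [[0, 0, -0.03], [0, 0, 0]], [[0, 0, -0.01], [0, 0, 0]], [[0, 0, 0], [0, 0, 0]]]'

```text
time: 14.4
tcp_pos: [599.9, -143.0, 97.9]
tcp_rot: [-0.073, 0.997, -0.0, 0.0]
wrist_force: [0.9, 0.9, -2.9]
grip_width: 65.5
```

move_arm --plan '[[[0.002, -0.002, -0.008], [0, 0, 0]], [[0, 0, -0.015], [0, 0, 0]], [[0, 0, -0.01], [0, 0, 0]], [[0, 0, 0], [0, 0, 0]]]'

```text
time: 14.9
tcp_pos: [603.5, -145.2, 65.0]
tcp_rot: [-0.073, 0.997, -0.0, 0.003]
wrist_force: [0.1, -0.6, -2.4]
grip_width: 65.5
```

move_arm --plan '[[[-0.001, 0, -0.006], [0, 0.3, 0]], [[0, 0, -0.003], [0, 0, 0]], [[0, 0, 0], [0, 0, 0]]]'

```text
time: 15.28
tcp_pos: [603.0, -145.3, 55.9]
tcp_rot: [-0.073, 0.997, -0.0, 0.0]
wrist_force: [0.9, 0.5, -2.9]
grip_width: 65.6
```

move_arm --plan '[[[0, 0, -0.002], [0, 0, 0]], [[0, 0, -0.001], [0, 0, 0]], [[0, 0, 0], [0, 0, 0]]]'

```text
time: 15.65
tcp_pos: [603.3, -145.3, 53.2]
tcp_rot: [-0.073, 0.997, -0.0, 0.001]
wrist_force: [-0.8, -1.5, -3.0]
grip_width: 65.5
```

move_arm --plan '[[[0, 0, -0.0015], [0, 0, 0]], [[0, 0, 0], [0, 0, 0]]]'

```text
time: 15.9
tcp_pos: [603.7, -145.7, 52.8]
tcp_rot: [-0.074, 0.997, -0.001, 0.001]
wrist_force: [1.3, 0.4, -3.5]
grip_width: 65.5
```

move_arm --plan '[[[0, 0, -0.0015], [0, 0, 0]], [[0, 0, -0.001], [0, 0, 0]]]'

```text
time: 16.15
tcp_pos: [603.9, -146.0, 52.6]
tcp_rot: [-0.074, 0.997, -0.001, 0.002]
wrist_force: [-2.8, 2.2, 4.2]
grip_width: 65.3
```

Contact. Release and rise.

move_arm --plan '[[[0, 0, 0], [0, 0, 0]], [[0, 0, 0], [0, 0, 0]], [[0, 0, 0], [0, 0, 0]], [[0, 0, 0.02], [0, 0, 0]], [[0, 0, 0.04], [0, 0, 0]]]' --grip 1

```text
time: 16.77
tcp_pos: [603.1, -145.7, 109.8]
tcp_rot: [-0.074, 0.997, -0.001, -0.001]
wrist_force: [1.7, -0.1, 0.1]
grip_width: 86.7
```

move_arm --plan '[[[0, 0, 0.05], [0, 0, 0]], [[-0.01, -0.01, 0.04], [0, 0, 0]], [[-0.035, -0.04, 0], [0, 0, -3]], [[-0.035, -0.04, 0], [0, 0, -4]], [[-0.035, -0.04, 0], [0, 0, 0]]]'

```text
time: 17.4
tcp_pos: [490.2, -276.6, 206.0]
tcp_rot: [-0.014, 1.0, -0.002, 0.005]
wrist_force: [0.1, -0.2, 0.4]
grip_width: 87.0
```

move_arm --plan '[[[-0.03, -0.03, 0], [0, 0, 0]], [[-0.01, -0.01, 0], [0, 0, 0]], [[0, 0, 0], [0, 0, 0]], [[0, 0, 0], [0, 0, 0]]]'

```text
time: 17.9
tcp_pos: [448.2, -319.2, 206.2]
tcp_rot: [-0.013, 1.0, -0.003, 0.006]
wrist_force: [0.0, 0.1, -0.9]
grip_width: 87.0
```

```bash
python3 - <<'E'
from h import *
o=get_obs();print(o['tcp_pos'],o['tcp_rot'],o['wrist_force'])
for n in('side','wrist'):
    im=capture(n)[:,:,::-1]
    cv2.imwrite(f'pics/e_{n}.png',im)
E
```

```text
[ 448.15248122 -319.16419802  206.16560621] [-0.01273785  0.99989995 -0.00267978  0.00553695] [ 0.01360868  0.1014148  -0.92165095]
```

View pics/e_side.png

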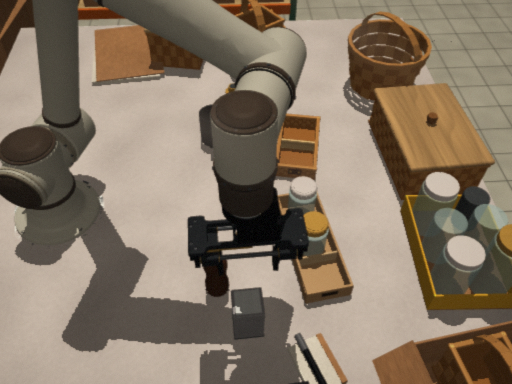

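View pics/e_wrist.png

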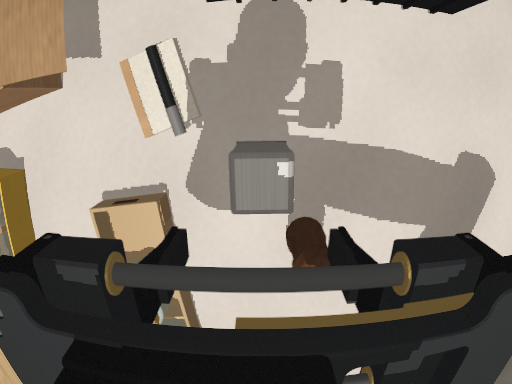

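```bash
python3 - <<'E'
from h import *
C=cam('wrist')
P=[plane('wrist',u,v,98,C)[:2] for u,v in[(230,151),(294,151),(294,213),(231,213)]]
print(P,np.mean(P,0),plane('wrist',306,235,114,C))
E
```

```text
[array([ 475.4, -358.8]), array([ 416.5, -360.5]), array([ 413. , -299.9]), array([ 474.4, -298.1])] [ 444.825 -329.325] [ 402.  -283.9  114. ]
```

move_arm --plan '[[[-0.003, -0.009, -0.02], [0.3, 0.6, 0]], [[0, 0, -0.04], [0, 0, 0]], [[0, 0, -0.04], [0, 0, 0]], [[0, 0, -0.02], [0, 0, 0]], [[0, 0, 0], [0, 0, 0]]]'

```text
time: 18.62
tcp_pos: [445.0, -326.7, 77.0]
tcp_rot: [-0.015, 1.0, 0.002, -0.003]
wrist_force: [-0.0, -0.0, 0.5]
grip_width: 87.3
```

move_arm --plan '[[[0, -0.001, -0.012], [-0.2, -0.2, 0]], [[0, 0, -0.006], [0, 0, 0]], [[0, 0, -0.003], [0, 0, 0]], [[0, 0, 0], [0, 0, 0]]]'

```text
time: 19.12
tcp_pos: [446.3, -328.3, 55.8]
tcp_rot: [-0.015, 1.0, -0.001, 0.001]
wrist_force: [-0.1, -0.3, 0.9]
grip_width: 87.0
```

move_arm --plan '[[[-0.001, 0, -0.004], [0, 0, 0]], [[0, 0, 0], [0, 0, 0]]]'

```text
time: 19.38
tcp_pos: [445.7, -328.5, 52.3]
tcp_rot: [-0.015, 1.0, -0.001, 0.001]
wrist_force: [0.4, -0.6, -0.4]
grip_width: 87.1
```

move_arm --plan '[[[0, 0, 0], [0, 0, 0]], [[0, 0, 0], [0, 0, 0]], [[0, 0, 0], [0, 0, 0]], [[0, 0, 0], [0, 0, 0]], [[0, 0, 0], [0, 0, 0]]]' --grip 0

```text
time: 20.0
tcp_pos: [446.1, -328.7, 52.8]
tcp_rot: [-0.015, 1.0, -0.002, 0.002]
wrist_force: [-0.4, 0.3, -0.2]
grip_width: 60.2
```

move_arm --plan '[[[0, 0, 0.02], [0, 0, 0]], [[0, 0, 0.035], [0, 0, 0]], [[0, 0, 0.03], [0, 0, 0]], [[0.02, 0.01, 0.01], [0, 0, 2]], [[0.035, 0.02, 0], [0, 0, 4.4]]]'

```text
time: 20.62
tcp_pos: [497.3, -297.5, 148.2]
tcp_rot: [-0.07, 0.998, 0.001, -0.002]
wrist_force: [0.8, -0.2, -2.4]
grip_width: 59.3
```

move_arm --plan '[[[0.04, 0.022, 0], [0, 0, 0]], [[0.035, 0.02, 0], [0, 0, 0]], [[0.015, 0.01, 0], [0, 0, 0]], [[0, 0, 0], [0, 0, 0]], [[0, 0, 0], [0, 0, 0]]]'

```text
time: 21.25
tcp_pos: [588.2, -242.3, 145.4]
tcp_rot: [-0.07, 0.998, 0.002, -0.004]
wrist_force: [0.2, 0.2, -1.8]
grip_width: 60.1
```

move_arm --plan '[[[0.026, 0.008, -0.01], [-0.2, -0.6, 0]], [[0, 0, -0.02], [0, 0, 0]], [[0, 0, -0.01], [0, 0, 0]], [[0, 0, 0], [0, 0, 0]]]'

```text
time: 21.75
tcp_pos: [614.3, -235.8, 104.0]
tcp_rot: [-0.069, 0.998, -0.0, 0.001]
wrist_force: [-0.1, 0.2, -1.1]
grip_width: 59.7
```

move_arm --plan '[[[0, 0.001, -0.012], [0, 0, 0]], [[0, 0, -0.012], [0, 0, 0]], [[0, 0, -0.008], [0, 0, 0]], [[0, 0, -0.003], [0, 0, 0]], [[0, 0, 0], [0, 0, 0]]]'

```text
time: 22.38
tcp_pos: [614.9, -235.2, 67.7]
tcp_rot: [-0.069, 0.998, -0.001, 0.002]
wrist_force: [-0.5, -0.5, -2.6]
grip_width: 60.0
```

move_arm --plan '[[[0, 0, -0.005], [0, 0.2, 0]], [[0, 0, -0.002], [0, 0, 0]], [[0, 0, 0], [0, 0, 0]]]'

```text
time: 22.75
tcp_pos: [615.4, -235.3, 61.0]
tcp_rot: [-0.069, 0.998, -0.001, 0.001]
wrist_force: [-0.4, 0.2, -2.1]
grip_width: 60.0
```

move_arm --plan '[[[0, 0, -0.0015], [0, 0, 0]], [[0, 0, -0.001], [0, 0, 0]], [[0, 0, 0], [0, 0, 0]]]'

```text
time: 23.12
tcp_pos: [615.6, -235.3, 58.7]
tcp_rot: [-0.069, 0.998, -0.001, 0.001]
wrist_force: [0.6, -0.5, -1.2]
grip_width: 59.7
```

move_arm --plan '[[[0, 0, -0.0015], [0, 0, 0]], [[0, 0, -0.001], [0, 0, 0]]]'

```text
time: 23.38
tcp_pos: [615.9, -235.4, 57.8]
tcp_rot: [-0.069, 0.998, -0.001, 0.001]
wrist_force: [-2.2, 2.2, 4.9]
grip_width: 59.7
```

move_arm --plan '[[[0, 0, 0], [0, 0, 0]], [[0, 0, 0], [0, 0, 0]], [[0, 0, 0], [0, 0, 0]], [[0, 0, 0.02], [0, 0, 0]], [[0, 0, 0.04], [0, 0, 0]]]' --grip 1

```text
time: 24.0
tcp_pos: [614.1, -235.2, 114.6]
tcp_rot: [-0.069, 0.998, -0.0, -0.002]
wrist_force: [1.6, -0.0, 0.4]
grip_width: 86.7
```

move_arm --plan '[[[0, 0, 0.05], [0, 0, 0]], [[0, 0, 0.04], [0, 0, 0]], [[-0.035, 0.04, 0], [0, 0, -4]], [[-0.035, 0.045, 0], [0, 0, -4]], [[-0.035, 0.045, 0], [0, 0, 0]]]'

```text
time: 24.62
tcp_pos: [510.6, -105.3, 209.8]
tcp_rot: [0.006, 1.0, -0.001, 0.003]
wrist_force: [0.2, 1.1, 0.5]
grip_width: 87.2
```

move_arm --plan '[[[-0.03, 0.045, 0], [0, 0, 0]], [[-0.025, 0.035, 0], [0, 0, 0]], [[-0.01, 0.01, 0], [0, 0, 0]], [[0, 0, 0], [0, 0, 0]]]'

```text
time: 25.12
tcp_pos: [442.0, -11.4, 210.9]
tcp_rot: [0.004, 1.0, -0.001, 0.005]
wrist_force: [0.3, 0.3, -0.4]
grip_width: 87.0
```

```bash
python3 - <<'E'
from h import *
o=get_obs();print(o['tcp_pos'],o['tcp_rot'],o['wrist_force'])
for n in('side','wrist'):
    im=capture(n)[:,:,::-1]
    cv2.imwrite(f'pics/f_{n}.png',im)
E
```

```text
[442.00611284 -11.43354349 210.85099394] [ 3.85939492e-03  9.99980420e-01 -5.80019653e-04  4.89170855e-03] [ 0.2966623   0.34609676 -0.39469906]
```

View pics/f_side.png

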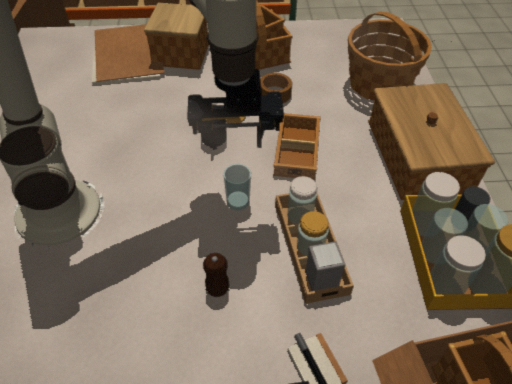

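View pics/f_wrist.png

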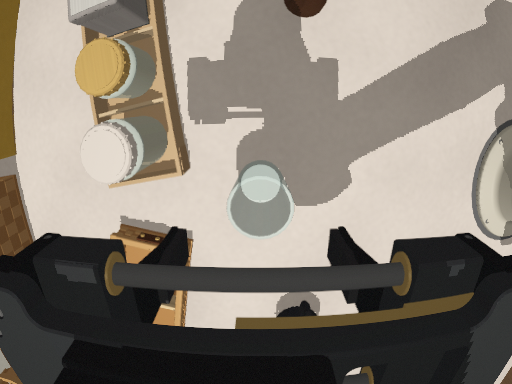

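move_arm --plan '[[[-0.001, 0.013, -0.02], [0, 0.4, 0]], [[0, 0, -0.04], [0, 0, 0]], [[0, 0, -0.04], [0, 0, 0]], [[0, 0, -0.02], [0, 0, 0]], [[0, 0, 0], [0, 0, 0]]]'

```text
time: 25.85
tcp_pos: [447.2, -2.8, 87.0]
tcp_rot: [0.009, 1.0, -0.001, 0.002]
wrist_force: [0.2, 0.3, -0.5]
grip_width: 87.0
```

move_arm --plan '[[[-0.006, 0.005, 0], [0, 0.1, 0]], [[-0.001, 0, -0.01], [0, 0, 0]], [[0, 0, -0.01], [0, 0, 0]], [[0, 0, -0.005], [0, 0, 0]], [[0, 0, 0], [0, 0, 0]]]'

```text
time: 26.48
tcp_pos: [442.3, 2.4, 62.5]
tcp_rot: [0.01, 1.0, -0.0, 0.004]
wrist_force: [0.3, -0.6, -0.1]
grip_width: 87.0
```

move_arm --plan '[[[-0.002, 0, -0.008], [0, 0.4, 0]], [[0, 0, -0.002], [0, 0, 0]], [[0, 0, 0], [0, 0, 0]]]'

```text
time: 26.85
tcp_pos: [440.5, 2.6, 52.0]
tcp_rot: [0.01, 1.0, -0.0, 0.001]
wrist_force: [0.0, -0.3, 0.2]
grip_width: 87.0
```

move_arm --plan '[[[0, 0, 0], [0, 0, 0]], [[0, 0, 0], [0, 0, 0]], [[0, 0, 0], [0, 0, 0]], [[0, 0, 0], [0, 0, 0]], [[0, 0, 0], [0, 0, 0]]]' --grip 0

```text
time: 27.48
tcp_pos: [441.0, 2.7, 52.4]
tcp_rot: [0.01, 1.0, -0.0, 0.001]
wrist_force: [0.3, -0.8, -0.6]
grip_width: 65.1
```

move_arm --plan '[[[0, 0, 0.015], [0, 0, 0]], [[0, 0, 0.03], [0, 0, 0]], [[0, 0, 0.035], [0, 0, 0]], [[0.015, 0.02, 0.015], [0, 0, 0]], [[0.035, 0.04, 0], [0, 0, -3]]]'

```text
time: 28.1
tcp_pos: [485.8, 60.9, 148.3]
tcp_rot: [0.039, 0.999, -0.001, -0.004]
wrist_force: [0.7, 0.4, -1.5]
grip_width: 64.9
```

move_arm --plan '[[[0.035, 0.045, 0], [0, 0, -3.5]], [[0.035, 0.045, 0], [0, 0, -3.5]], [[0.03, 0.035, 0], [0, 0, 0]], [[0.01, 0.01, 0], [0, 0, 0]], [[0, 0, 0], [0, 0, 0]]]'

```text
time: 28.72
tcp_pos: [597.1, 201.3, 144.2]
tcp_rot: [0.102, 0.995, -0.002, -0.007]
wrist_force: [-0.7, -0.8, -1.9]
grip_width: 64.6
```

move_arm --plan '[[[0, 0, 0], [0, 0, 0]]]'

```text
time: 28.85
tcp_pos: [595.9, 200.3, 143.7]
tcp_rot: [0.103, 0.995, -0.002, -0.008]
wrist_force: [-0.1, -1.0, -1.7]
grip_width: 64.7
```

move_arm --plan '[[[0.025, 0.023, -0.01], [0.1, -0.7, 0]], [[0, 0, -0.02], [0, 0, 0]], [[0, 0, -0.01], [0, 0, 0]], [[0, 0, 0], [0, 0, 0]]]'

```text
time: 29.35
tcp_pos: [618.8, 219.3, 104.6]
tcp_rot: [0.104, 0.995, -0.001, -0.002]
wrist_force: [0.3, 0.3, -1.8]
grip_width: 64.4
```

```bash
python3 - <<'E'
from h import *
for n in('side','wrist'):
    im=capture(n)[:,:,::-1]
    cv2.imwrite(f'pics/g_{n}.png',im)
E
```

```text
(no output)
```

View pics/g_side.png

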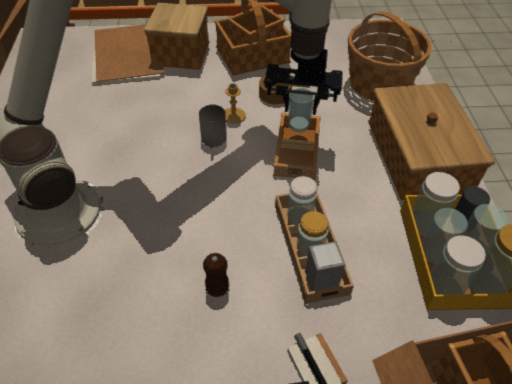

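View pics/g_wrist.png

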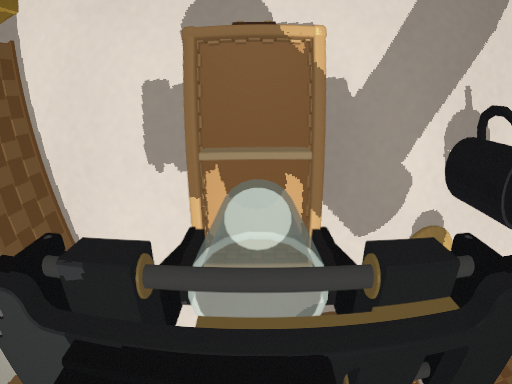

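move_arm --plan '[[[0.002, 0.004, -0.005], [0, -0.2, 0]], [[0, 0, -0.012], [0, 0, 0]], [[0, 0, -0.012], [0, 0, 0]], [[0, 0, -0.006], [0, 0, 0]], [[0, 0, 0], [0, 0, 0]]]'

```text
time: 30.08
tcp_pos: [621.7, 224.1, 69.3]
tcp_rot: [0.104, 0.995, 0.0, 0.001]
wrist_force: [0.2, -0.4, -1.4]
grip_width: 64.8
```

move_arm --plan '[[[0, 0, -0.006], [0, 0.1, 0]], [[0, 0, -0.003], [0, 0, 0]], [[0, 0, 0], [0, 0, 0]]]'

```text
time: 30.45
tcp_pos: [622.2, 224.2, 60.0]
tcp_rot: [0.104, 0.995, 0.0, 0.001]
wrist_force: [0.1, -0.0, -1.7]
grip_width: 64.6
```

move_arm --plan '[[[0, 0, -0.0015], [0, 0, 0]], [[0, 0, -0.001], [0, 0, 0]]]'

```text
time: 30.7
tcp_pos: [622.4, 224.4, 57.8]
tcp_rot: [0.104, 0.995, 0.001, 0.001]
wrist_force: [0.9, 0.1, -1.4]
grip_width: 64.8
```

move_arm --plan '[[[0, 0, -0.001], [0, 0, 0]], [[0, 0, -0.001], [0, 0, 0]]]'

```text
time: 30.95
tcp_pos: [622.9, 224.8, 57.3]
tcp_rot: [0.104, 0.995, 0.001, 0.002]
wrist_force: [-2.3, 0.4, 4.0]
grip_width: 65.1
```

move_arm --plan '[[[0, 0, 0], [0, 0, 0]], [[0, 0, 0], [0, 0, 0]], [[0, 0, 0], [0, 0, 0]], [[0, 0, 0.02], [0, 0, 0]], [[0, 0, 0.04], [0, 0, 0]]]' --grip 1

```text
time: 31.58
tcp_pos: [621.6, 223.7, 114.9]
tcp_rot: [0.104, 0.995, -0.001, -0.001]
wrist_force: [-0.1, 0.8, -0.6]
grip_width: 86.5
```

move_arm --plan '[[[0, 0, 0.05], [0, 0, 0]], [[0, 0, 0.045], [0, 0, 0]], [[-0.025, -0.05, 0], [0, 0, 4]], [[-0.025, -0.05, 0], [0, 0, 4]], [[-0.025, -0.05, 0], [0, 0, 4]]]'

```text
time: 32.2
tcp_pos: [548.3, 73.7, 216.3]
tcp_rot: [-0.006, 1.0, 0.001, 0.004]
wrist_force: [-0.1, -0.3, -0.1]
grip_width: 87.0
```

move_arm --plan '[[[-0.025, -0.05, 0], [0, 0, 0]], [[-0.025, -0.05, 0], [0, 0, 0]], [[-0.025, -0.05, 0], [0, 0, 0]], [[-0.025, -0.05, 0], [0, 0, 0]], [[-0.025, -0.05, 0], [0, 0, 0]]]'

```text
time: 32.83
tcp_pos: [418.5, -183.7, 217.9]
tcp_rot: [-0.008, 1.0, 0.001, 0.007]
wrist_force: [1.0, -0.6, 0.5]
grip_width: 86.9
```

move_arm --plan '[[[-0.015, -0.02, 0], [0, 0, 0]], [[0, 0, 0], [0, 0, 0]], [[0, 0, 0], [0, 0, 0]]]'

```text
time: 33.2
tcp_pos: [401.3, -206.8, 218.5]
tcp_rot: [-0.005, 1.0, 0.001, 0.008]
wrist_force: [-0.1, -0.8, 0.0]
grip_width: 87.1
```

```bash
python3 - <<'E'
from h import *
o=get_obs();print(o['tcp_pos'],o['tcp_rot'],o['wrist_force'])
for n in('side','wrist'):
    im=capture(n)[:,:,::-1]
    cv2.imwrite(f'pics/i_{n}.png',im)
E
```

```text
[ 401.332821   -206.77751189  218.5221124 ] [-5.08234828e-03  9.99956454e-01  6.05968774e-04  7.80333547e-03] [-0.09969688 -0.75687095  0.00179078]
```

View pics/i_side.png

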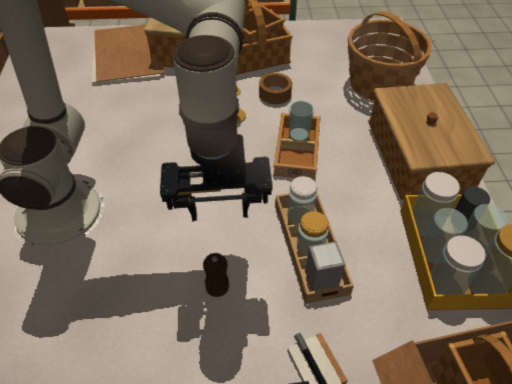

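View pics/i_wrist.png

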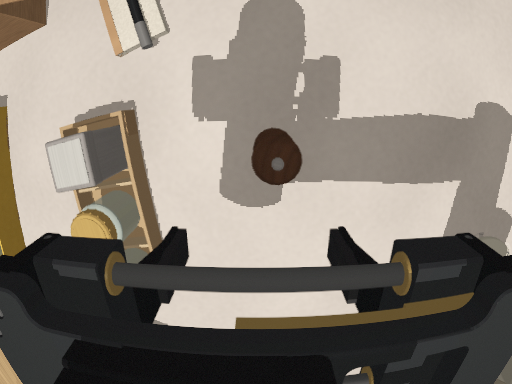

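```bash
python3 - <<'E'
from h import *
print(plane('wrist',278,164,114))
E
```

```text
[ 384.4 -235.   114. ]
```

move_arm --plan '[[[-0.016, -0.027, -0.01], [0, 0.7, 0]], [[0, 0, -0.03], [0, 0, 0]], [[0, 0, -0.02], [0, 0, 0]], [[0, 0, 0], [0, 0, 0]]]'

```text
time: 33.8
tcp_pos: [388.5, -231.5, 157.4]
tcp_rot: [-0.009, 1.0, 0.0, 0.002]
wrist_force: [-0.3, -0.2, 0.4]
grip_width: 87.1
```

move_arm --plan '[[[-0.004, -0.004, -0.01], [0, 0.2, 0]], [[0, 0, -0.03], [0, 0, 0]], [[0, 0, -0.02], [0, 0, 0]], [[0, 0, -0.01], [0, 0, 0]], [[0, 0, 0], [0, 0, 0]]]'

```text
time: 34.42
tcp_pos: [387.8, -235.6, 87.9]
tcp_rot: [-0.011, 1.0, -0.001, 0.004]
wrist_force: [-0.1, -0.6, 0.4]
grip_width: 87.0
```

move_arm --plan '[[[-0.003, 0, -0.01], [0.1, 0.4, 0]], [[-0.001, 0, -0.004], [0, 0, 0]], [[0, 0, 0], [0, 0, 0]]]'

```text
time: 34.8
tcp_pos: [384.7, -235.9, 74.5]
tcp_rot: [-0.012, 1.0, -0.0, 0.002]
wrist_force: [0.4, 0.0, 0.0]
grip_width: 87.1
```

move_arm --plan '[[[0, 0, -0.001], [0, 0.2, 0]], [[0, 0, 0], [0, 0, 0]], [[0, 0, 0], [0, 0, 0]], [[0, 0, 0], [0, 0, 0]], [[0, 0, 0], [0, 0, 0]]]' --grip 0

```text
time: 35.42
tcp_pos: [385.3, -236.1, 74.2]
tcp_rot: [-0.012, 1.0, -0.001, 0.001]
wrist_force: [-0.7, 0.8, -0.4]
grip_width: 49.2
```

move_arm --plan '[[[0, 0, 0], [0, 0, 0]], [[0, 0, 0], [0, 0, 0]]]'

```text
time: 35.67
tcp_pos: [385.2, -236.1, 74.1]
tcp_rot: [-0.012, 1.0, -0.001, 0.001]
wrist_force: [-0.5, -0.2, -1.1]
grip_width: 49.3
```

move_arm --plan '[[[0, 0, 0.015], [0, 0, 0]], [[0, 0, 0.03], [0, 0, 0]], [[0, 0, 0.035], [0, 0, 0]], [[0, 0, 0.035], [0, 0, 0]], [[0, 0, 0.02], [0, 0, 0]]]'

```text
time: 36.3
tcp_pos: [380.3, -234.2, 208.3]
tcp_rot: [-0.011, 1.0, 0.002, -0.005]
wrist_force: [0.2, 0.2, -2.5]
grip_width: 49.3
```

move_arm --plan '[[[0.015, 0.03, 0], [0, 0, 0]], [[0.025, 0.045, 0], [0, 0, -3.5]], [[0.025, 0.045, 0], [0, 0, -3.5]], [[0.025, 0.045, 0], [0, 0, -3]], [[0.025, 0.045, 0], [0, 0, -3]]]'

```text
time: 36.92
tcp_pos: [494.5, -19.8, 207.6]
tcp_rot: [0.111, 0.994, 0.003, -0.005]
wrist_force: [1.0, -1.8, -1.6]
grip_width: 49.1
```

move_arm --plan '[[[0.025, 0.045, 0], [0, 0, 0]], [[0.025, 0.045, 0], [0, 0, 0]], [[0.015, 0.025, 0], [0, 0, 0]], [[0, 0, 0], [0, 0, 0]], [[0, 0, 0], [0, 0, 0]]]'

```text
time: 37.55
tcp_pos: [558.8, 102.1, 202.2]
tcp_rot: [0.109, 0.994, 0.002, -0.01]
wrist_force: [0.1, -0.4, -2.5]
grip_width: 49.1
```

move_arm --plan '[[[0.022, 0.013, 0], [-0.3, -0.9, 0]], [[0.021, 0.012, -0.01], [0, 0, 0]], [[0, 0, -0.025], [0, 0, 0]], [[0, 0, -0.015], [0, 0, 0]], [[0, 0, 0], [0, 0, 0]]]'

```text
time: 38.17
tcp_pos: [599.9, 122.3, 150.9]
tcp_rot: [0.112, 0.994, -0.0, -0.003]
wrist_force: [-0.1, -0.0, -1.8]
grip_width: 49.3
```

```bash
python3 - <<'E'
from h import *
for n in('side','wrist'):
    im=capture(n)[:,:,::-1]
    cv2.imwrite(f'pics/j_{n}.png',im)
E
```

```text
(no output)
```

View pics/j_side.png

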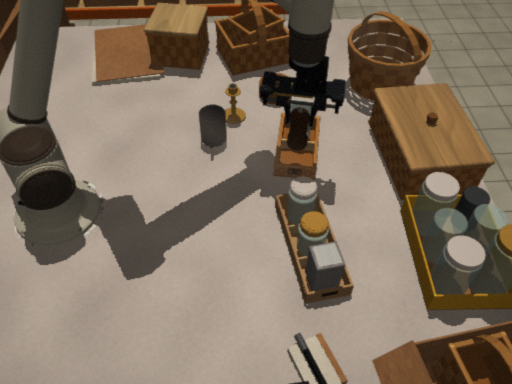

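View pics/j_wrist.png

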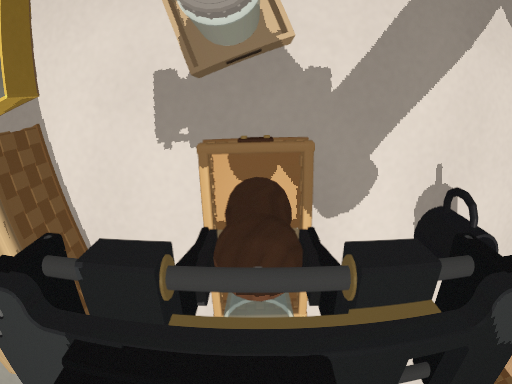

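move_arm --plan '[[[0.002, 0.005, -0.01], [0, -0.3, 0]], [[0, 0, -0.02], [0, 0, 0]], [[0, 0, -0.02], [0, 0, 0]], [[0, 0, -0.008], [0, 0, 0]], [[0, 0, 0], [0, 0, 0]]]'

```text
time: 38.9
tcp_pos: [605.1, 129.7, 96.0]
tcp_rot: [0.111, 0.994, 0.003, 0.005]
wrist_force: [0.8, -0.4, -1.2]
grip_width: 49.1
```

move_arm --plan '[[[-0.003, -0.001, -0.004], [-0.3, 0.6, 0]], [[0, 0, -0.006], [0, 0, 0]], [[0, 0, -0.003], [0, 0, 0]], [[0, 0, 0], [0, 0, 0]]]'

```text
time: 39.4
tcp_pos: [603.1, 129.2, 84.2]
tcp_rot: [0.111, 0.994, 0.0, 0.001]
wrist_force: [-0.0, 0.1, -1.8]
grip_width: 49.1
```

move_arm --plan '[[[0, 0, -0.002], [0, 0.1, 0]], [[0, 0, -0.0015], [0, 0, 0]], [[0, 0, 0], [0, 0, 0]]]'

```text
time: 39.78
tcp_pos: [603.4, 129.3, 80.8]
tcp_rot: [0.111, 0.994, 0.0, 0.001]
wrist_force: [0.5, -1.0, -1.9]
grip_width: 49.3
```

move_arm --plan '[[[0, 0, -0.0015], [0, 0, 0]], [[0, 0, -0.001], [0, 0, 0]]]'

```text
time: 40.02
tcp_pos: [603.6, 129.4, 79.2]
tcp_rot: [0.111, 0.994, 0.0, 0.001]
wrist_force: [-3.7, 0.5, 5.2]
grip_width: 49.2
```

move_arm --plan '[[[0, 0, 0], [0, 0, 0]], [[0, 0, 0], [0, 0, 0]], [[0, 0, 0], [0, 0, 0]], [[0, 0, 0.02], [0, 0, 0]], [[0, 0, 0.04], [0, 0, 0]]]' --grip 1

```text
time: 40.65
tcp_pos: [602.7, 128.8, 137.6]
tcp_rot: [0.111, 0.994, -0.001, -0.001]
wrist_force: [1.3, 0.3, 0.9]
grip_width: 85.2
```

move_arm --plan '[[[0, 0, 0.05], [0, 0, 0]], [[-0.01, 0, 0.05], [0, 0, 0]], [[-0.05, -0.02, 0.02], [0, 0, 0]], [[-0.05, -0.02, 0], [0, 0, 0]], [[-0.05, -0.02, 0], [0, 0, 0]]]'

```text
time: 41.28
tcp_pos: [443.2, 68.7, 263.9]
tcp_rot: [0.111, 0.994, 0.001, 0.003]
wrist_force: [-0.3, -0.0, 1.2]
grip_width: 87.0
```

move_arm --plan '[[[-0.03, -0.05, 0], [0, 0, 0]], [[0, -0.05, 0], [0, 0, 0]], [[0, -0.05, 0], [0, 0, 0]], [[0, 0, 0], [0, 0, 0]], [[0, 0, 0], [0, 0, 0]]]'

```text
time: 41.9
tcp_pos: [408.4, -86.1, 266.5]
tcp_rot: [0.11, 0.994, 0.002, 0.007]
wrist_force: [0.2, -0.1, 0.0]
grip_width: 87.0
```

```bash
python3 - <<'E'
from h import *
o=get_obs();print(o['tcp_pos'],o['wrist_force'])
a=capture('side')[:,:,::-1]; b=capture('top')[:,:,::-1]
cv2.imwrite('pics/k_top.png',b)
cv2.imwrite('pics/k_side.png',cv2.resize(a[75:315,190:370],(600,800),interpolation=cv2.INTER_CUBIC)[:600]) 
cv2.imwrite('pics/k_side.png',cv2.resize(a[80:308,195:385],(500,600),interpolation=cv2.INTER_CUBIC))
E
```

```text
[408.42748135 -86.10601866 266.47118771] [ 0.18542277 -0.10925182  0.02895786]
```

View pics/k_side.png

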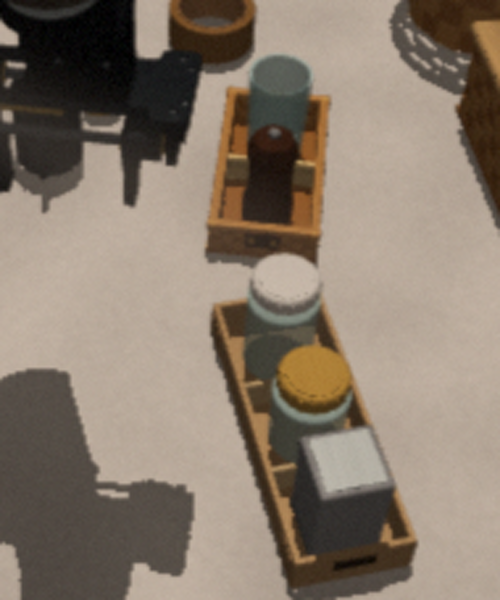

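View pics/k_top.png

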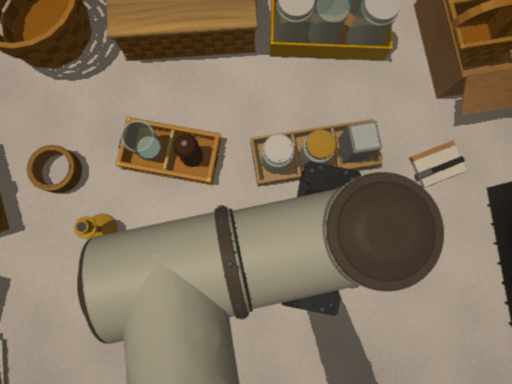

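```bash
python3 - <<'E'
from h import *
print(plane('top',279,147,119),plane('top',320,145,99),plane('side',195+(286/500*190),80+280/600*228,119))
print(job_done())
E
```

```text
[591.5 -57.6 119. ] [ 599.3 -143.2   99. ] [588.8 -59.9 119. ]
the job is handed in; nothing more can be done
None
```

I finished both lots, pantry first, and handed the job in at about 42 s of the 112 s allowed.

- **Pantry lot, in the flat:** tall jar, short jar and caddy, each in its own cell.
- **Table lot, in the basket:** drinking glass and pepper mill, each in its own cell.

I lowered each piece in small steps until the wrist force showed floor contact, at about 4–5 N, and only then opened the gripper.

**Last checks:** The final side and top pictures show all five pieces standing upright in separate cells. The jar lids measured within about 4 mm of their cell centres. For the other three pieces I checked the final placement only by eye in the pictures. The candlestick is where it was at the start.

**Mug:** The arm mostly hid the mug in the final pictures. The last clear side view, with the mill held over the basket just before it was lowered, shows it standing at its original spot.

No check failed or disagreed. The gripper was empty and clear of everything at hand-in.

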